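Click the food box lid shut all the way round

ROBOT

A 6-joint arm with a two-finger parallel gripper is mounted at the origin on the work surface. World frame = base frame: x ahead of the robot, y to its left, z up, the work surface at z = 0. Lengths are in m, angles in rad, forces in N, time in s.
With the tool pointing down it reaches from about 0.35 to 0.975 m from the base axis. Payload 4.9 kg.
Tool frame: the origin (TCP) lies where the fingers leave the gripper's body, on its centre line; the fingertips stand 73 mm ahead of it and the grasp point (between the pads) lies 54 mm ahead of it; z points along the fingers, y is the direction in which the jaws open and shut (so a half turn about z gives the same grasp; the last joint's range is limited). The gripper opens to 85 mm and grips with 20 to 120 N. Pads are 22 mm wide; open, the fingers measure 114 mm over their backs; the gripper's body (76 mm by 85 mm) begins 54 mm behind the grasp point. The pads swing forward as they close: fully open they stand 13 mm farther back than shut.
Start: joints at [-1.227, 0.053, 1.613, -0, 1.476, -0.119], TCP at [0.279, -0.559, 0.304] pointing down, gripper open.
Joint ranges: [-3.01, 3.01], [-1.01, 2.22], [0.06, 2.58], [-1.02, 4.17], [0.09, 2.62], [-3.14, 3.14]. Speed limits (rad/s): [2.57, 2.57, 3.14, 3.14, 3.14, 3.14].

INTERFACE

Orientations are given as a rotation vector (axis times angle).
In Python, from station import monitor, vision, workorder gives the robot as it stands.
- The arm moves only by the tool arm_command, never from a script. Its argument "rows" is text: rows parted by semicolons, each of 6 numbers parted by spaces: the shift along the world's x, y, z in mm, then the turn, a rotation vector about the world's x, y, z in degrees. In form: tx ty tz wx wy wz; .... A call has 1 to 12 rows; each row is the pose to reach, as a shift and turn from the pose measured when the call began; what a row does not reach only later rows make up. A row lasts 1/8 s, in which the tool goes at most 62.5 mm and 10.7 degrees, less where a joint would pass 70% of its speed; a pose out of reach is approached as far as the arm can. A call with a gripper value outside its range is refused whole. "jaw" is the opening, from 0 (shut) to 1 (fully open), set as the call begins (left out, the last holds). The fingers move at their own pace and stop on an object; "squeeze" is the grip in N (left out, the last holds). Time passes only in rows, so rows that repeat a pose let the fingers close. It gives the time, the measured TCP pose, the force and the opening at its end, in the units of the state.
- monitor.get_obs(): the state, without advancing time (a new reading comes with each control period).
- vision.get_image(name): name is "side" or "top" or "wrist"; returns a dict with "frame" (420x560x3 uint8, red, green, blue), "vfov" (degrees; the focal length in pixels is half the picture's height over the tangent of half this angle, whatever the lens; pixels are square), "cx", "cy" (the principal point, pixels), "R" (3x3) and "t" (3): a world point X has camera coordinates R X + t; the wrist camera has in their place "T_tool_cam" (4x4, takes a point from camera to tool coordinates, whose origin is the TCP and whose axes are the flange's). Camera axes: x right, y down, z forward; pixel columns grow to the right and rows downward; lengths in m; the calibration is good to about 2 mm. A picture is of the moment at which its call begins: read the wrist's pose just before it. There is no depth.
- workorder.finish_job(): hands the job in, once; it reports no verdict.
The state is a dict: "t": time; "q": joint angles; "dq": joint speeds; "effort": joint torques, N m; "tool_pos": TCP position; "tool_rot": TCP orientation; "contact_force": force on the tool from outside, world axes, zero at the start; "wrist_torque": the same for the moment, N m; "opening": finger opening in m.
Only numpy, scipy, OpenCV 4.12 (cv2) and the standard library are available. Lean on these libraries where they do the work, as an engineer would, in place of code of your own. Each camera call takes 0.05 s, during which the arm holds its last target. There are 200 camera calls.

TASK

Close the lid of the white food box on the counter: press down each of its four raised blue rim sections until it clicks shut and stays down. Only press with the fingers: do not lift, tip or shove the box away from where it stands, and leave the bottle, cups, pestle, spoon rest and the things in the baskets alone.

Things in the scene. Friction and masses are not known exactly. Their poses are not given: they have to be found in the camera images.
- food_box: white food box with a snap lid, loose on the counter, about 0.9 kg, 130 mm along its x, 180 mm along its y; origin: centre of its underside, z up. The lid has four blue rim sections; one that is up shows an orange seal strip under its blue cap. A section's top is 93 mm above the origin when up, 86 mm when shut. Bystanders on the counter are up to 190 mm tall.
- lid_center (a point): centre of the lid's recessed grey panel (74 x 124 mm), 82 mm above the box's origin; this panel and the four grey corner pads (24 mm square, same height) are fixed to the box; axes as the box's
- rim_near (a joint): how far the blue rim section on the box's -x (robot's) long side is pressed down, in m: 0 = up, 0.007 = clicked shut. It moves straight down; resistance is about 6 N at first and fades as it goes down; about half way (0.0035, sometimes a little sooner) it snaps down by itself and stays; let go before that and it springs back up.
- top_near (a point): centre of the top face of that section (24 x 124 mm in the box's x, y), -52 mm in x from the box's centre; it moves down with the section; axes as the box's
- rim_far (a joint): how far the blue rim section on the box's +x long side is pressed down, in m: 0 = up, 0.007 = clicked shut. It moves straight down; resistance is about 6 N at first and fades as it goes down; about half way (0.0035, sometimes a little sooner) it snaps down by itself and stays; let go before that and it springs back up.
- top_far (a point): centre of the top face of that section (24 x 124 mm in the box's x, y), +52 mm in x from the box's centre; it moves down with the section; axes as the box's
- rim_left (a joint): how far the blue rim section on the box's +y short end is pressed down, in m: 0 = up, 0.007 = clicked shut. It moves straight down; resistance is about 6 N at first and fades as it goes down; about half way (0.0035, sometimes a little sooner) it snaps down by itself and stays; let go before that and it springs back up.
- top_left (a point): centre of the top face of that section (74 x 24 mm in the box's x, y), +77 mm in y from the box's centre; it moves down with the section; axes as the box's
- rim_right (a joint): how far the blue rim section on the box's -y short end is pressed down, in m: 0 = up, 0.007 = clicked shut. It moves straight down; resistance is about 6 N at first and fades as it goes down; about half way (0.0035, sometimes a little sooner) it snaps down by itself and stays; let go before that and it springs back up.
- top_right (a point): centre of the top face of that section (74 x 24 mm in the box's x, y), -77 mm in y from the box's centre; it moves down with the section; axes as the box's
- bottle: empty clear plastic bottle with green twist cap, 64 mm across, 190 mm tall, standing; origin: centre of its underside; bystander
- cups: three nested melamine cups (blue, yellow, white) standing as one stack, 78 mm across, 121 mm tall; origin: centre of underside; bystander
- pestle: wooden pestle standing on its thick end, 46 mm across at the foot, 157 mm tall; origin: centre of underside; bystander
- spoon_rest: white ceramic spoon rest, dish 104 mm across and 18 mm high with a 40 mm tab toward its -y; origin: under the dish's centre; bystander
- strainer: steel tea strainer lying in the upper basket, bowl 72 mm across, 30 mm high; origin: under the bowl; bystander
- bowl: small blue ceramic bowl in the lower basket, 100 mm across, 45 mm high; origin: centre of underside; bystander
- baskets: two white plastic basket tiers on a 20 mm marble offcut at the robot's right, fixed, 300 (x) x 210 (y) mm, tops 215 mm above the counter; origin: under the centre of the lower basket, 20 mm above the counter

How it is judged:
At the end, for the whole second after the job is handed in: all four rim sections stay pressed at least 5.5 mm of their 7 mm; the box stands level (0.05 rad) and still on the counter, within 40 mm of where it began; every bystander is upright and within 30 mm of where it began (value of joint each of rim_near, rim_far, rim_left, rim_right above 0.0055 m and angle between food_box's own z axis and vertical below 0.05 rad and linear speed of food_box below 0.01 m/s and height (world z) of food_box below 0.006 m and distance of food_box from where it was at the start of the episode below 0.04 m and distance of each of bottle, cups, pestle, spoon_rest, strainer, bowl from where it was at the start of the episode below 0.03 m and angle between each of bottle, cups, pestle, spoon_rest, strainer, bowl's own z axis and vertical below 0.3 rad); the robot touches nothing.
It fails at once if the food box is lifted (15 mm) or tipped (0.15 rad) (height (world z) of food_box above 0.015 m or angle between food_box's own z axis and vertical above 0.15 rad).
It fails at once if the food box is shoved more than 40 mm (distance of food_box from where it was at the start of the episode above 0.04 m).
It fails at once if a bystander is moved more than 30 mm or knocked over (distance of any of bottle, cups, pestle, spoon_rest, strainer, bowl from where it was at the start of the episode above 0.03 m or angle between any of bottle, cups, pestle, spoon_rest, strainer, bowl's own z axis and vertical above 0.5 rad).
It also fails if it takes over 64 s, if anything falls off the work surface, if the arm or the gripper's body presses on something with over 40 N, if the wrist force passes 120 N, or if a joint passes its speed limit or range.

## Working session

There is one attempt and no reset: what is moved stays moved. The work goes in short steps, Python scripts to look and compute and a tool call to move; the robot and the scene stay as the last step left them, time stands still between calls to the robot, and variables do not carry over. Pictures are saved under pics/ and viewed, about 8 in all and at most 12, crops included, and the job is handed in when it is done.

Besides the shell and the picture viewer there is one more tool, called as name(argument=value, ...) on one line, values as JSON. arm_command: Moves the arm, as the interface text tells. Its arguments: {"type":"object","properties":{"rows":{"type":"string"},"jaw":{"type":"number"},"squeeze":{"type":"number"}},"required":["rows"]}

```bash
mkdir -p pics; python3 - <<'E'
from station import monitor, vision
import cv2,pickle
o=monitor.get_obs();print(o)
d={}
for n in("side","top"):
    i=vision.get_image(n);d[n]=i
    cv2.imwrite(f"pics/{n}0.png",i["frame"][:,:,::-1]);print(n,{k:v for k,v in i.items() if k!="frame"})
pickle.dump(d,open("d0.pkl","wb"))
E
```

```text
{'t': 0.0, 'q': array([-1.22701417e+00,  5.33770850e-02,  1.61432014e+00,  1.16363819e-05,
        1.47598630e+00, -1.18988734e-01]), 'dq': array([ 9.83608391e-04, -8.31012156e-04,  3.49796616e-04,  9.54406869e-04,
       -1.19127555e-03,  3.04115827e-05]), 'effort': array([ 3.74290557e-04, -3.93678796e+01, -3.70177388e+01, -6.99107545e-05,
        6.91198322e-03,  5.22353872e-06]), 'tool_pos': array([ 0.2788643 , -0.55880261,  0.3026347 ]), 'tool_rot': array([-3.05584479e+00, -7.19971237e-01,  3.50061438e-04]), 'contact_force': array([-0.74023902,  0.64443388, -0.02162111]), 'wrist_torque': array([0.01914829, 0.00614512, 0.01883544]), 'opening': 0.0852583520119636}
side {'vfov': 43.827966058297434, 'cx': 278.0829335278117, 'cy': 214.58049373587286, 'R': array([[-0.97820095, -0.20759886,  0.00506021],
       [-0.14031152,  0.64278818, -0.75308435],
       [ 0.15308681, -0.73737784, -0.65790452]]), 't': array([0.57033511, 0.21533534, 1.52041379])}
top {'vfov': 43.31501688158702, 'cx': 284.86499705878236, 'cy': 205.07543114827243, 'R': array([[-0.00917922, -0.9999291 , -0.00758526],
       [-0.99703188,  0.00973196, -0.0763722 ],
       [ 0.0764406 ,  0.00686171, -0.99705053]]), 't': array([-0.06611532,  0.59233414,  1.36747298])}
```

View pics/top0.png

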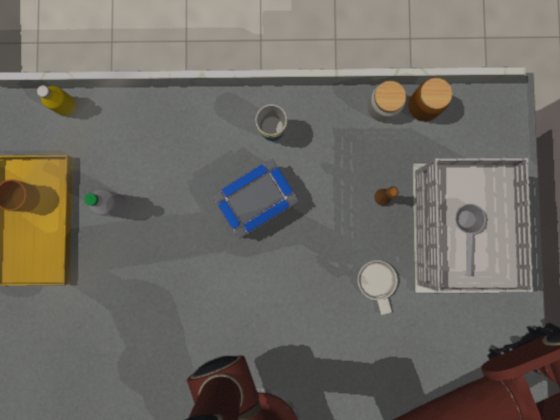

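View pics/side0.png

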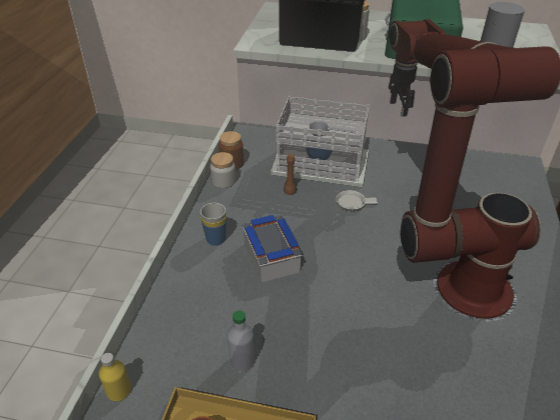

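The top view shows the box at about (256,199), with its long axis running lower-left to upper-right. The cups are at (271,122), the pestle at (385,197) and the bottle at (103,203). Next I'll fit the box pose from the blue sections.

```bash
cat > h.py <<'E'
import numpy as np,cv2
from scipy.optimize import least_squares
from scipy.spatial.transform import Rotation as Ro
C={'near':(-52,0),'far':(52,0),'left':(0,77),'right':(0,-77)}
def K(i):
    h=i["frame"].shape[0]; return h/2/np.tan(np.radians(i["vfov"]/2))
def back(i,uv,z):
    f=K(i); d=np.array([(uv[0]-i["cx"])/f,(uv[1]-i["cy"])/f,1]); R=i["R"];c=-R.T@i["t"]; r=R.T@d
    return c+r*(z-c[2])/r[2]
def proj(i,X):
    p=i["R"]@X+i["t"]; return np.array([i["cx"],i["cy"]])+K(i)*p[:2]/p[2]
def blobs(fr,amin=30):
    h=cv2.cvtColor(fr,cv2.COLOR_RGB2HSV); m=cv2.inRange(h,(108,170,60),(128,255,255))
    n,l,s,c=cv2.connectedComponentsWithStats(m)
    return m,[(s[k,4],c[k]) for k in range(1,n) if s[k,4]>=amin]
E
python3 - <<'E'
from h import *
import pickle
d=pickle.load(open("d0.pkl","rb"))
for n in d:
    m,b=blobs(d[n]["frame"])
    for a,c in b: print(n,a,c.round(1),back(d[n],c,.093).round(4))
    x,y=(256,199) if n=="top" else (272,245)
    cv2.imwrite(f"pics/c_{n}.png",cv2.resize(d[n]["frame"][y-50:y+50,x-60:x+60,::-1],None,fx=4,fy=4,interpolation=2))
a=cv2.imread("pics/c_top.png");b=cv2.imread("pics/c_side.png")
cv2.imwrite("pics/c.png",cv2.resize(np.hstack([a,b]),(800,333)))
t=d["top"]
for nm,uv,z in [("cups",(271,122),.12),("pestle",(388,194),.1),("bottle",(92,199),.19),("spoon",(377,280),.01)]: print(nm,back(t,uv,z).round(3))
E
```

```text
side 88 [262.8 219.9] [ 0.6442 -0.06    0.093 ]
side 63 [284.  227.3] [ 0.5738 -0.041   0.093 ]
side 187 [254.4 240.6] [0.6474 0.0341 0.093 ]
side 37 [291.1 240.9] [0.5418 0.0125 0.093 ]
side 118 [279.7 253.5] [0.564  0.0702 0.093 ]
top 400 [244.1 180.1] [0.65   0.0294 0.093 ]
top 231 [281.3 181.2] [ 0.6463 -0.0637  0.093 ]
top 234 [228.7 214.1] [0.5651 0.0681 0.093 ]
top 395 [266.1 215.5] [ 0.5608 -0.0251  0.093 ]
cups [ 0.791 -0.04   0.12 ]
pestle [ 0.611 -0.328  0.1  ]
bottle [0.597 0.374 0.19 ]
spoon [ 0.393 -0.311  0.01 ]
```

View pics/c.png

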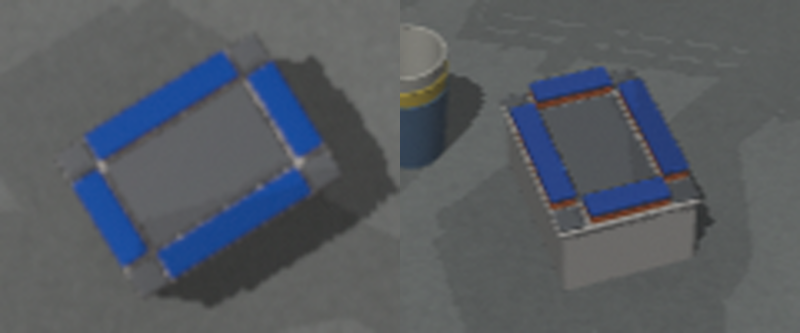

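All four sections are up. The box centre is about (0.6055, 0.002) with a yaw of about 31.5°, so the tool needs a turn of about +5°. I'll go above rim_near first with the jaw shut.

arm_command(rows="0 0 40 0 0 0; 20 40 60 0 0 1; 45 85 60 0 0 2; 70 130 60 0 0 3; 95 180 60 0 0 4; 120 230 60 0 0 5; 147 280 60 0 0 5; 175 330 50 0 0 5; 202 380 40 0 0 5; 230 430 20 0 0 5; 257 480 0 0 0 5; 282 534 -40 0 0 5", jaw=0, squeeze=20)

```text
t: 1.6
tool_pos: [0.5589, -0.0299, 0.2683]
tool_rot: [-3.023, -0.854, -0.004]
contact_force: [0.5, -0.0, 0.5]
opening: 0.0001
```

arm_command(rows="2 5 -35 0 0 0; 2 5 -70 0 0 0; 2 5 -70 0 0 0")

```text
t: 1.98
tool_pos: [0.5586, -0.0243, 0.1943]
tool_rot: [-3.019, -0.854, 0.008]
contact_force: [0.4, 0.1, -0.1]
opening: 0.0
```

```bash
python3 - <<'E'
from h import *
from station import monitor, vision
import pickle
o=monitor.get_obs();print(o["tool_pos"],o["tool_rot"],o["contact_force"])
w=vision.get_image("wrist");print({k:v for k,v in w.items() if k!="frame"})
pickle.dump((o,w),open("w1.pkl","wb"));cv2.imwrite("pics/w1.png",w["frame"][:,:,::-1])
E
```

```text
[ 0.5585832  -0.02426789  0.19427047] [-3.01921773 -0.85365855  0.00786638] [ 0.43674117  0.09400138 -0.10634919]
{'vfov': 62.64534155275179, 'cx': 276.09658780443164, 'cy': 211.09124192770912, 'T_tool_cam': array([[-9.78158243e-04, -9.62343137e-01, -2.71835851e-01,
         6.91868632e-02],
       [ 9.99998267e-01, -1.37187221e-03,  1.25831546e-03,
         4.72302227e-04],
       [-1.58385530e-03, -2.71834149e-01,  9.62342812e-01,
        -7.05755718e-02],
       [ 0.00000000e+00,  0.00000000e+00,  0.00000000e+00,
         1.00000000e+00]])}
```

View pics/w1.png

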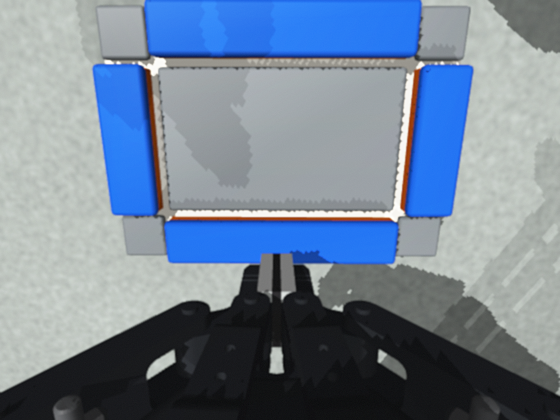

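The wrist view is well aligned with the box: near section at (165–398, 222–262), panel corners at about (160,67) to (395,210). The fingertips appear at (276,255), and they are higher up. I'll turn these pixels into a refined box pose.

```bash
python3 - <<'E'
from h import *
import pickle
o,w=pickle.load(open("w1.pkl","rb"))
T=np.eye(4);T[:3,:3]=Ro.from_rotvec(o["tool_rot"]).as_matrix();T[:3,3]=o["tool_pos"]
M=np.linalg.inv(T@w["T_tool_cam"]);w["R"]=M[:3,:3];w["t"]=M[:3,3]
m,b=blobs(w["frame"],800)
for a,c in b: print(a,c.round(1),back(w,c,.093).round(4))
# fit masks' blob centroids aside, corners of sides
cor=[((167,222),(-40,62)),((396,222),(-40,-62)),((399,262),(-64,-62)),((165,262),(-64,62)),((94,66),(37,89)),((472,66),(37,-89)),((146,2),(64,62)),((420,2),(64,-62))]
P=np.array([back(w,u,.093)[:2] for u,_ in cor]);B=np.array([v for _,v in cor])/1000
def f(p):
    c,s=np.cos(p[2]),np.sin(p[2]); return (B@np.array([[c,s],[-s,c]])+p[:2]-P).ravel()
s=least_squares(f,[.6,0,.55]);p=s.x;print("box",p[:2].round(4),np.degrees(p[2]).round(2),(1000*s.fun.reshape(-1,2)).round(1).tolist())
c,si=np.cos(p[2]),np.sin(p[2])
for k,v in C.items():
    v=np.array(v)/1000;print(k,(p[:2]+[c*v[0]-si*v[1],si*v[0]+c*v[1]]).round(4))
E
```

```text
12700 [286.8  29.3] [0.6509 0.0265 0.093 ]
6163 [127.6 138.9] [0.5692 0.0672 0.093 ]
7465 [437.3 138.9] [ 0.6483 -0.0616  0.093 ]
9351 [281.2 241. ] [ 0.5633 -0.0247  0.093 ]
box [0.6061 0.0012] 31.52 [[-1.5, 1.5], [0.7, -2.4], [-2.4, 0.1], [-1.0, -1.8], [-0.3, 2.0], [1.6, -1.0], [0.5, 2.2], [2.3, -0.5]]
near [ 0.5617 -0.026 ]
far [0.6504 0.0284]
left [0.5658 0.0668]
right [ 0.6463 -0.0644]
```

arm_command(rows="3 -1 -10 0 0 0; 3 -1 -20 0 0 0; 3 -1 -26 0 0 0; 3 -1 -28 0 0 0; 3 -1 -29 0 0 0; 3 -1 -30 0 0 0; 3 -1 -31 0 0 0; 3 -1 -31 0 0 0")

```text
t: 3.02
tool_pos: [0.563, -0.0257, 0.1659]
tool_rot: [-3.021, -0.854, 0.001]
contact_force: [-0.3, -0.0, -0.3]
opening: 0.0004
```

arm_command(rows="-1 0 -2 0 0 0; -1 0 -3 0 0 0; -1 0 -4 0 0 0; -1 0 -4 0 0 0")

```text
t: 3.52
tool_pos: [0.5621, -0.0258, 0.162]
tool_rot: [-3.022, -0.854, 0.001]
contact_force: [0.1, 0.9, -0.6]
opening: 0.0004
```

arm_command(rows="0 0 -1 0 0 0; 0 0 -2 0 0 0; 0 0 -3 0 0 0; 0 0 -3 0 0 0")

```text
t: 4.03
tool_pos: [0.562, -0.0258, 0.1588]
tool_rot: [-3.021, -0.854, 0.001]
contact_force: [0.1, 0.2, -0.1]
opening: -0.0
```

```bash
python3 - <<'E'
from h import *
from station import vision
s=vision.get_image("side")["frame"];w=vision.get_image("wrist")["frame"]
a=cv2.resize(s[205:285,222:322],(400,320),interpolation=2);b=cv2.resize(w,(400,320))
cv2.imwrite("pics/p1.png",np.hstack([a,b])[:,:,::-1])
E
```

```text
(no output)
```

View pics/p1.png

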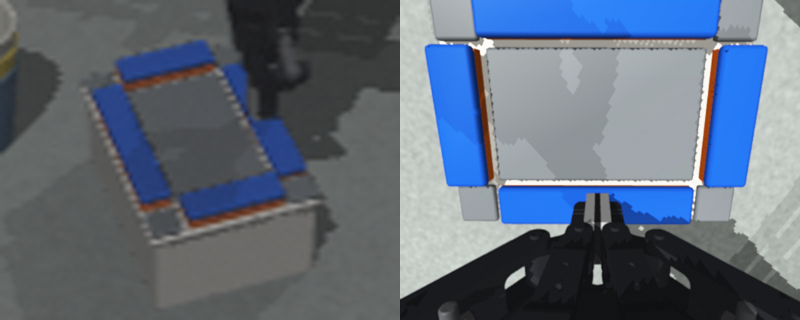

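Near has snapped: the orange strip beside it at about (600,185) in the wrist half is gone, and contact height matches the 86 mm shut top. The other three sections are still up. Left is next.

arm_command(rows="0 0 15 0 0 0; 1 20 27 0 0 0; 3 60 27 0 0 0; 4 93 27 0 0 0; 4 93 20 0 0 0; 4 93 12 0 0 0; 4 93 9 0 0 0; 4 93 8 0 0 0; 4 93 7 0 0 0; 4 93 6 0 0 0; 4 93 5 0 0 0; 4 93 4 0 0 0")

```text
t: 5.62
tool_pos: [0.5663, 0.0669, 0.164]
tool_rot: [-3.022, -0.854, 0.001]
contact_force: [-2.1, -2.0, 4.0]
opening: 0.0003
```

arm_command(rows="0 0 -1 0 0 0; 0 0 -2 0 0 0; 0 0 -3 0 0 0; 0 0 -4 0 0 0; 0 0 -5 0 0 0; 0 0 -5 0 0 0")

```text
t: 6.38
tool_pos: [0.5662, 0.0669, 0.1589]
tool_rot: [-3.022, -0.854, 0.001]
contact_force: [0.4, -0.3, 0.1]
opening: 0.0001
```

Contact force was 4 N and then dropped to 0, so left has clicked. Now far.

arm_command(rows="0 0 15 0 0 0; 20 -9 27 0 0 0; 60 -28 27 0 0 0; 84 -38 27 0 0 0; 84 -38 20 0 0 0; 84 -38 12 0 0 0; 84 -38 9 0 0 0; 84 -38 8 0 0 0; 84 -38 7 0 0 0; 84 -38 6 0 0 0; 84 -38 5 0 0 0; 84 -38 4 0 0 0")

```text
t: 7.88
tool_pos: [0.6503, 0.029, 0.1642]
tool_rot: [-3.022, -0.854, 0.001]
contact_force: [-2.2, 0.9, 5.1]
opening: 0.0003
```

arm_command(rows="0 0 -1 0 0 0; 0 0 -2 0 0 0; 0 0 -3 0 0 0; 0 0 -4 0 0 0; 0 0 -5 0 0 0; 0 0 -5 0 0 0")

```text
t: 8.62
tool_pos: [0.6503, 0.029, 0.159]
tool_rot: [-3.022, -0.854, 0.001]
contact_force: [0.2, -0.1, -0.3]
opening: 0.0
```

arm_command(rows="0 0 15 0 0 0; -1 -20 27 0 0 0; -3 -60 27 0 0 0; -4 -93 27 0 0 0; -4 -93 20 0 0 0; -4 -93 12 0 0 0; -4 -93 9 0 0 0; -4 -93 8 0 0 0; -4 -93 7 0 0 0; -4 -93 6 0 0 0; -4 -93 5 0 0 0; -4 -93 4 0 0 0")

```text
t: 10.12
tool_pos: [0.6465, -0.0636, 0.1643]
tool_rot: [-3.022, -0.854, 0.001]
contact_force: [-2.3, 1.9, 5.0]
opening: 0.0002
```

arm_command(rows="0 0 -1 0 0 0; 0 0 -2 0 0 0; 0 0 -3 0 0 0; 0 0 -4 0 0 0; 0 0 -5 0 0 0; 0 0 -5 0 0 0")

```text
t: 10.88
tool_pos: [0.6465, -0.0636, 0.159]
tool_rot: [-3.021, -0.854, 0.001]
contact_force: [-0.4, -0.1, -1.1]
opening: 0.0001
```

arm_command(rows="0 0 20 0 0 0; -10 0 50 0 0 0; -40 10 90 0 0 0; -80 30 120 0 0 0; -120 50 150 0 0 0; -150 60 160 0 0 0; -150 60 160 0 0 0")

```text
t: 11.75
tool_pos: [0.4959, -0.0031, 0.3224]
tool_rot: [3.022, 0.856, 0.007]
contact_force: [0.2, -0.4, -0.1]
opening: 0.0
```

```bash
python3 - <<'E'
from h import *
from station import vision
import pickle
d=pickle.load(open("d0.pkl","rb"))
s=vision.get_image("side")["frame"];w=vision.get_image("wrist")["frame"];ti=vision.get_image("top")
for a,c in blobs(ti["frame"])[1]: print(a,c.round(1),back(ti,c,.086).round(4))
a=cv2.resize(s[205:285,222:322],(400,320),interpolation=2);b=cv2.resize(w,(400,320))
e=cv2.resize(s,(400,280));g=cv2.resize(ti["frame"],(400,280))
cv2.imwrite("pics/p2.png",np.vstack([np.hstack([a,b]),np.hstack([e,g])])[:,:,::-1])
E
```

```text
394 [244.3 180.5] [0.6499 0.0293 0.086 ]
222 [281.4 181.8] [ 0.6457 -0.0641  0.086 ]
108 [225.8 208.3] [0.5802 0.0762 0.086 ]
239 [273.5 210.9] [ 0.5725 -0.0435  0.086 ]
```

View pics/p2.png

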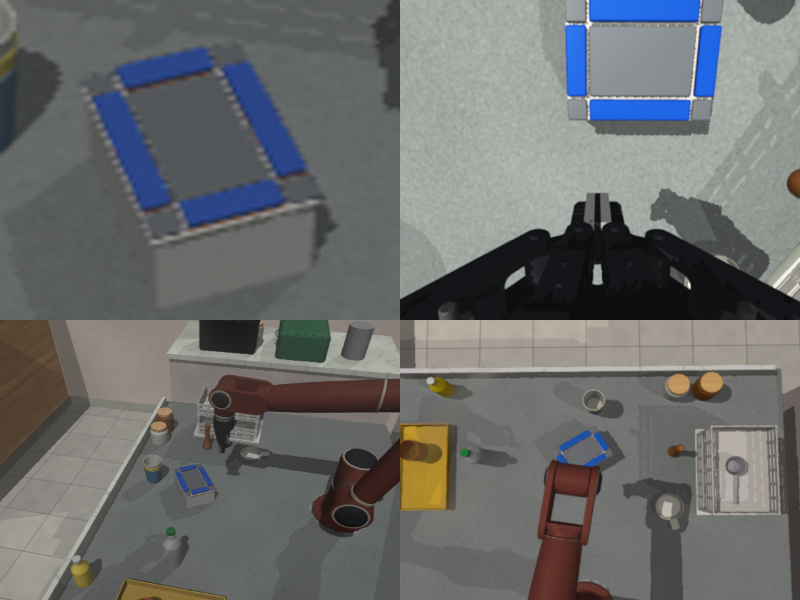

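All four sections are flush in both the wrist and side views, with no orange bands. The far and right centroids haven't moved, and the bystanders are upright in place.

```bash
python3 -c "
from station import workorder
print(workorder.finish_job())"
```

```text
the job is handed in; nothing more can be done
None
```

I pressed all four rim sections shut with the closed fingertips, in the order near, left, far, right. I then backed the arm clear and handed the job in after about 12 s of robot time.

- **Clicks:** Left, far and right pushed back with about 4–5 N, which dropped to about 0 N with the fingertips at the 86 mm shut height. Near gave no force reading during its press. I judged it shut from the picture taken at the bottom of its press, where its orange strip was gone, and from the final pictures.
- **Final pictures:** The wrist and side views show all four caps flush, with no orange bands. The side crop does show faint reddish lines at the edges, which I took as the lid's seam at that resolution.
- **Box and bystanders:** The far and right sections measured within about 1 mm of where they started, so the box has not moved noticeably. The arm partly hid the near and left sections from the top camera, so I did not re-measure those two. The bystanders look upright and in place, but I checked them by eye only.

No check failed, and the hand-in gives no verdict.

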